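Shut and lock the lathe gearbox cover

TASK

Close up the lathe's feed gearbox: push its sliding cover fully shut, line the T-handle of the quarter-turn stud up with the slot in its block, and push the stud fully in. Then turn the handle a quarter turn clockwise so that it locks under the block, and leave the tools and parts around it where they are.

Things in the scene. Friction and masses are not known exactly. Their poses are not given: they have to be found in the camera images.
- gearbox: Grey lathe feed gearbox, fixed to the bench: 190 mm (its x) by 400 mm (its y), deck 70 mm above the bench. Origin: centre of its underside, which is also straight below the lock pin's hole in the deck. Its deck has an opening with gears showing, towards its -y end.
- flange (a point): Middle of the top edge of the cover's upright push flange, on the flange's outer (+y) face; axes parallel to the gearbox's. The cover is a bare steel plate, 120 mm (x) by 240 mm (y) by 6 mm, its top 77 mm above the bench, running between two guide rails on the deck; the flange is 110 mm wide (x), 6 mm thick and rises 26 mm above the plate, top edge 103 mm above the bench, along its +y end. Pushing the flange towards the gearbox's -y shuts the cover; it takes about 4 N.
- cover (a joint): How far the sliding cover is open, in m: 0 = fully shut against its stop (gears covered), grows as it slides towards the gearbox's +y, at most 0.105. It stays where it is left.
- slot (a point): Centre of the slot at the top of the dark lock block, which is fixed on the cover and moves with it (107 mm above the bench; 90 mm to the -y side of the flange's outer face). The block is 76 x 76 mm, 30 mm tall above the plate; a slot 22 mm wide runs right through it along the gearbox's y, open at the top, and below its 6 mm thick roof two opposite quadrants are hollow so that the handle bar can turn under the roof, clockwise only, once it is fully down.
- button (a point): Centre of the top face of the round black push button (32 mm across, 8 mm thick) on top of the locking stud. The stud stands in the slot block's centre and carries a steel T-handle: a level bar 150 mm long, 14 mm wide, 12 mm high, centred on the stud; this point's y axis runs along the bar. The bar's underside is 33 mm below this point, its top 21 mm below. Stud up: this point is 143 mm above the bench (bar just clear above the block). Stud home: 119 mm above the bench.
- plunger (a joint): How far the stud is pushed in, in m: 0 = up, 0.024 = fully home. It goes in only with the cover shut (the pin meets its hole in the deck) and the bar in line with the slot within about 0.1 rad; takes about 5 to 10 N downwards on the button and stays where it is left (no spring).
- handle (a joint): Turn of the T-handle in rad, positive clockwise seen from above: 0 = bar in line with the slot (along the gearbox's y), pi/2 = 1.571 = locked, bar across the slot under the roof; the stop is just past that, at 1.62. The bar's direction in the gearbox frame is (sin q, cos q). Starts between -1.3 and -0.4. Turns freely with the stud up or fully home, stiffness about 0.12 N m (2 N at 60 mm radius), and stays where it is left; part way in it is held by the slot.
- spanner_a_mid (a point): Bystander: steel spanner, 200 mm long, lying on the robot side of the gearbox, towards its +y end. The point is on it, half-way up.
- spanner_b_mid (a point): Bystander: shorter steel spanner, 170 mm, lying on the robot side of the gearbox, towards its -y end. The point is on it, half-way up.
- hammer_mid (a point): Bystander: hammer, 280 mm, lying at the gearbox's -y end. The point is on it, half-way up.
- screwdriver_mid (a point): Bystander: screwdriver, 200 mm, lying on the far side of the gearbox. The point is on it, half-way up.
- turned_foot_mid (a point): Bystander: turned wooden furniture foot, 52 mm across, 78 mm tall, standing on the far side of the gearbox. The point is on it, half-way up.
- oil_can_mid (a point): Bystander: bare steel can, 56 mm across, 130 mm tall, standing at the gearbox's far corner. The point is on it, half-way up.
- bar_stock_mid (a point): Bystander: square steel bar, 20 x 160 x 20 mm, lying off the gearbox's +y end. The point is on it, half-way up.
- bush_mid (a point): Bystander: brass bush, 28 mm across, 20 mm tall, standing on the gearbox deck in the strip that stays uncovered at the -y end (the shut cover ends about 12 mm short of it). The point is on it, half-way up.

How it is judged:
By the outcome, as a careful person would: the job done as asked, in the order asked, and still so for the second after the job is handed in, with the robot touching nothing.
It also fails if it takes over 67 s, if anything falls off the work surface, if the arm or the gripper's body presses on something with over 40 N, if the wrist force passes 120 N, or if a joint passes its speed limit or range.

ROBOT

A 6-joint arm with a two-finger parallel gripper is mounted at the origin on the work surface. World frame = base frame: x ahead of the robot, y to its left, z up, the work surface at z = 0. Lengths are in m, angles in rad, forces in N, time in s.
With the tool pointing down it reaches from about 0.225 to 0.875 m from the base axis. Payload 3.4 kg.
Tool frame: the origin (TCP) lies midway between the tips of the shut fingers; the grasp point (between the pads) lies 19 mm behind it; z points along the fingers, y is the line along which they close (so a half turn about z gives the same grasp; the last joint's range is limited). The gripper opens to 85 mm and grips with 20 to 120 N. Pads are 22 mm wide; open, the fingers measure 114 mm over their backs; the gripper's body (76 mm by 85 mm) begins 54 mm behind the grasp point. The pads swing forward as they close: fully open they stand 13 mm farther back than shut.
Start: joints at [-1.441, 0.276, 1.505, -0, 1.361, -0.121], TCP at [0.143, -0.557, 0.231] pointing down, gripper open.
Joint ranges: [-2.89, 2.89], [-0.75, 2.08], [0.22, 2.7], [-1.18, 4.32], [0.11, 2.71], [-2.7, 2.7]. Speed limits (rad/s): [2.57, 2.57, 3.14, 3.14, 3.14, 3.14].

INTERFACE

Orientations are given as a unit quaternion [x, y, z, w].
In Python, from plant import arm, imaging, job gives the robot as it stands.
- The arm moves only by the tool step_arm, never from a script. Its argument "deltas" is a list of rows, each an object with "translation": the shift along the tool's x, y, z each as a share of 4 cm, from -1 to 1, a list of three; "roll": the turn about the tool's z as a share of 6 degrees, from -1 to 1. In form: [{"translation": [tx, ty, tz], "roll": roll}, ...]. A call has exactly 8 rows; each row shifts and turns the commanded pose from where the row before left it, along the tool's axes as they then stand; what a row does not reach is not made up. A row lasts 1/10 s, in which the tool goes at most 50 mm and 8.59 degrees, less where a joint would pass 70% of its speed; a pose out of reach is approached as far as the arm can. A call with a number of a shift or a turn outside -1 to 1 is refused whole. A call with a gripper value outside its range is refused whole. "grip" is the opening, from 0 (shut) to 1 (fully open), set as the call begins (left out, the last holds). The fingers move at their own pace and stop on an object; the grip force is fixed at half the most. Time passes only in rows, so rows that do not move let the fingers close, or fill a call up. It gives the time, the measured TCP pose, the force, the opening and the grip force at its end, in the units of the state.
- arm.get_obs(): the state, without advancing time (a new reading comes with each control period).
- imaging.camera(name): name is "scene" or "top" or "wrist"; returns a dict with "pixels" (400x640x3 uint8, red, green, blue), "camera_matrix" (3x3 intrinsics, pixels), "origin" and "rotation" of the camera in the world. Camera axes: x right, y down, z forward; pixel columns grow to the right and rows downward; lengths in m; the calibration is good to about 2 mm. A picture is of the moment at which its call begins. There is no depth.
- job.sign_off(): hands the job in; it is judged then, once.
Trained networks look in the newest picture that a camera, given by its name, has taken for a name from the list of things; names that differ only in an ending like _2 or _b are one class to them, and where a whole thing is asked for, a point or a joint stands for the part that bears it (a point fixed in the world has none). Each returns a list of dicts, best first, with "p" (0 to 1); they miss things now and then, are a little off and sometimes report something else, mostly with a low value. They report only what shows in the picture. A call takes as long as a camera call.
- imaging.recognise(camera, thing): "at" ([column, row] in pixels, amid what is visible of it).
The state is a dict: "t": time; "qpos": joint angles; "qd": joint speeds; "joint_torque": joint torques, N m; "position": TCP position; "eef_rot": TCP orientation; "ft_force": force on the tool from outside, world axes, zero at the start; "wrist_torque": the same for the moment, N m; "gripper_width": finger opening in m; "grip_force": force on a finger pad.
Only numpy, scipy, OpenCV 4.12 (cv2) and the standard library are available. Lean on these libraries where they do the work, as an engineer would, in place of code of your own. Each camera call takes 0.05 s, during which the arm holds its last target. There are 200 camera calls.

## Working session

There is one attempt and no reset: what is moved stays moved. The work goes in short steps, Python scripts to look and compute and a tool call to move; the robot and the scene stay as the last step left them, time stands still between calls to the robot, and variables do not carry over. Pictures are saved under pics/ and viewed, at most 10 in all, crops included, and the job is handed in when it is done.

Besides the shell and the picture viewer there is one more tool, called after "Emit:" in YAML: its name, and indented under it one key for each argument. step_arm: Moves the arm, as the interface text tells. Its arguments: {"type":"object","properties":{"deltas":{"type":"array"},"grip":{"type":"number"}},"required":["deltas"]}

```bash
mkdir -p pics; cat > h.py <<'E'
import numpy as np, cv2
from plant import arm, imaging, job
def shot(n,f=None):
    c=imaging.camera(n)
    if f: cv2.imwrite('pics/'+f,c['pixels'][:,:,::-1])
    return c
def ray(c,uv,z):
    K=np.array(c['camera_matrix']);R=np.array(c['rotation']);o=np.array(c['origin'])
    d=R@np.linalg.inv(K)@np.array([uv[0],uv[1],1.]); return o+d*(z-o[2])/d[2]
def proj(c,p):
    K=np.array(c['camera_matrix']);R=np.array(c['rotation']);o=np.array(c['origin'])
    q=K@(R.T@(np.array(p)-o)); return q[:2]/q[2]
E
python3 - <<'E'
from h import *
o=arm.get_obs();print(o['t'],o['position'],o['eef_rot'],o['ft_force'])
Z=dict(gearbox=.07,flange=.103,slot=.107,button=.143,spanner_a_mid=.005,hammer_mid=.01,screwdriver_mid=.01,turned_foot_mid=.039,oil_can_mid=.065,bar_stock_mid=.01,bush_mid=.08)
for n in ('top','scene'):
    c=shot(n,n+'1.png');print(n,np.round(c['origin'],3),np.round(c['rotation'],3).tolist())
    for k,z in Z.items():
        print(k,[(np.round(r['at']).tolist(),round(r['p'],2),np.round(ray(c,r['at'],z)[:2],3).tolist()) for r in imaging.recognise(n,k)[:2]])
E
```

```text
0.0 [ 0.14262386 -0.55648186  0.23043522] [ 9.92146807e-01  1.25075411e-01 -1.44823473e-05 -9.24250847e-04] [-0.25861116  0.14955639  0.41730576]
top [ 0.38  -0.021  1.412] [-0.703, 0.708, -0.049, 0.042]Traceback (most recent call last):
  File "<stdin>", line 7, in <module>
  File "h.py", line 9, in ray
    d=R@np.linalg.inv(K)@np.array([uv[0],uv[1],1.]); return o+d*(z-o[2])/d[2]
      ~^~~~~~~~~~~~~~~~~
ValueError: matmul: Input operand 1 has a mismatch in its core dimension 0, with gufunc signature (n?,k),(k,m?)->(n?,m?) (size 3 is different from 4)
```

Rotation is a quaternion.

```bash
sed -i "s/R=np.array(c\['rotation'\])/R=Rot.from_quat(c['rotation']).as_matrix()/; 1a from scipy.spatial.transform import Rotation as Rot" h.py
python3 - <<'E'
from h import *
Z=dict(gearbox=.07,flange=.103,slot=.107,button=.143,spanner_a_mid=.005,hammer_mid=.01,screwdriver_mid=.01,turned_foot_mid=.039,oil_can_mid=.065,bar_stock_mid=.01,bush_mid=.08)
for n in ('top','scene'):
    c=shot(n,n+'1.png');print(n,np.round(c['origin'],3))
    for k,z in Z.items():
        print(k,[(np.round(r['at']).tolist(),round(r['p'],2),np.round(ray(c,r['at'],z)[:2],3).tolist()) for r in imaging.recognise(n,k)[:2]])
E
```

```text
top [ 0.38  -0.021  1.412]
gearbox [([321.0, 196.0], 0.72, [0.566, -0.042]), ([302.0, 194.0], 0.41, [0.569, 0.01])]
flange [([296.0, 196.0], 0.8, [0.56, 0.024])]
slot [([299.0, 192.0], 0.7, [0.572, 0.016])]
button [([290.0, 193.0], 0.59, [0.564, 0.038]), ([286.0, 195.0], 0.53, [0.558, 0.049])]
spanner_a_mid [([281.0, 247.0], 0.68, [0.431, 0.069])]
hammer_mid [([432.0, 189.0], 0.93, [0.592, -0.359])]
screwdriver_mid []
turned_foot_mid [([354.0, 144.0], 0.76, [0.715, -0.135])]
oil_can_mid [([394.0, 139.0], 0.61, [0.723, -0.246])]
bar_stock_mid [([213.0, 201.0], 0.9, [0.559, 0.262])]
bush_mid [([385.0, 172.0], 0.44, [0.628, -0.217]), ([320.0, 195.0], 0.42, [0.566, -0.039])]
scene [ 1.268 -0.246  1.094]
gearbox [([316.0, 223.0], 0.9, [0.586, -0.04]), ([245.0, 249.0], 0.37, [0.612, -0.222])]
flange [([336.0, 210.0], 0.77, [0.587, 0.01])]
slot [([336.0, 210.0], 0.59, [0.589, 0.01])]
button [([190.0, 268.0], 0.73, [0.676, -0.344]), ([350.0, 197.0], 0.6, [0.587, 0.042])]
spanner_a_mid [([223.0, 204.0], 0.6, [0.418, -0.249]), ([362.0, 174.0], 0.46, [0.418, 0.142])]
hammer_mid [([192.0, 270.0], 0.71, [0.598, -0.355])]
screwdriver_mid [([360.0, 283.0], 0.66, [0.743, 0.025])]
turned_foot_mid [([297.0, 286.0], 0.74, [0.723, -0.126])]
oil_can_mid [([315.0, 226.0], 0.55, [0.592, -0.045])]
bar_stock_mid [([423.0, 201.0], 0.78, [0.557, 0.264])]
bush_mid [([247.0, 245.0], 0.61, [0.61, -0.216])]
```

View pics/top1.png

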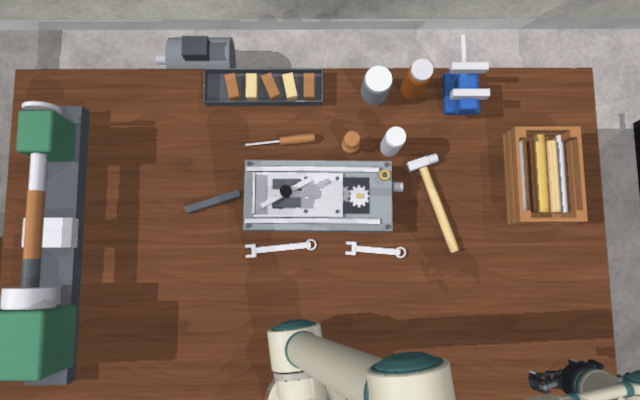

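View pics/scene1.png

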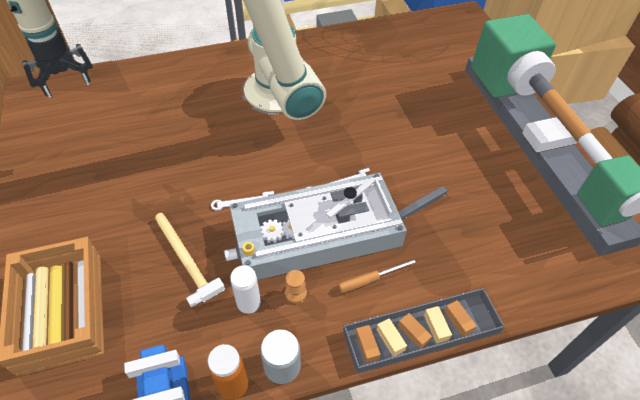

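Top view: the gearbox spans columns 244–393, rows 160–232, with its +y end on the left. The flange is near column 252, the button at (286,191), and the bar points up-right. I'll enlarge both views.

```bash
python3 - <<'E'
from h import *
a=cv2.imread('pics/top1.png')[150:242,234:404]; b=cv2.imread('pics/scene1.png')[165:285,220:420]
a=cv2.resize(a,None,fx=4,fy=4,interpolation=cv2.INTER_CUBIC);cv2.imwrite('pics/ta.png',a)
b=cv2.resize(b,None,fx=4,fy=4,interpolation=cv2.INTER_CUBIC);cv2.imwrite('pics/sb.png',b)
E
```

```text
(no output)
```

View pics/ta.png

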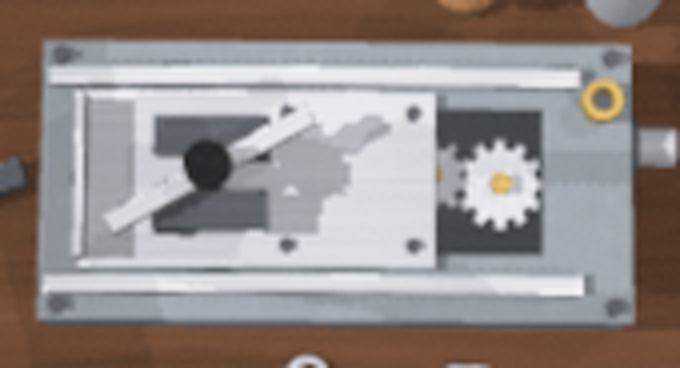

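View pics/sb.png

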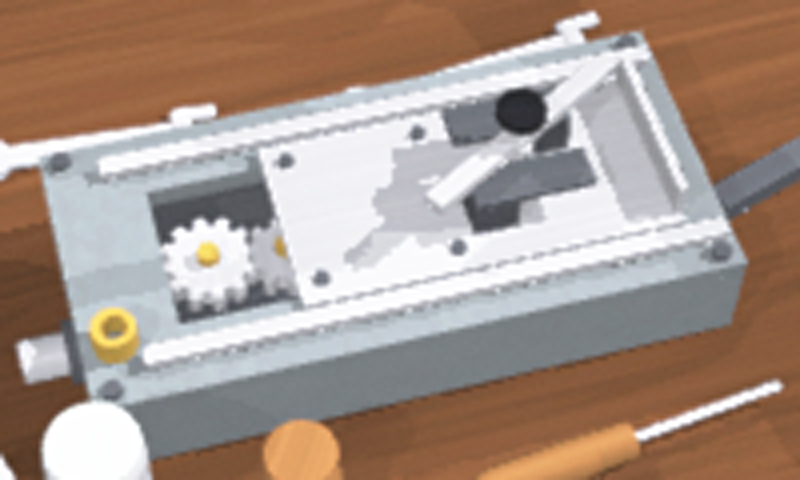

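Both views show the bar rotated so its +y end swings towards the robot side (q about −0.5). The button is at crop (207,165), the bar ends at (108,222) and (312,112), and the flange top at u≈80. The deck corners are clear too.

```bash
cat >> h.py <<'E'
def crop2full(u,v,x0=234,y0=150,s=4): return ((u+.5)/s-.5+x0,(v+.5)/s-.5+y0)
E
python3 - <<'E'
from h import *
c=shot('top');d=shot('scene')
g=lambda u,v,z: ray(c,crop2full(u,v),z)[:2]
s=lambda u,v,z: ray(d,crop2full(u,v,220,165),z)[:2]
P=[g(41,40,.07),g(632,45,.07),g(634,325,.07),g(37,320,.07)]
S=[s(748,258,.07),s(150,402,.07) ,s(45,155,.07),s(638,35,.07)]
for n,p in(('top',P),('scene',S)):
    p=np.array(p);y=(p[0]+p[3]-p[1]-p[2])/2;x=(p[0]+p[1]-p[2]-p[3])/2
    print(n,p.round(3).tolist(),'ctr',p.mean(0).round(4),'L',np.linalg.norm(y).round(3),'W',np.linalg.norm(x).round(3),'yaw',np.arctan2(-y[0],y[1]).round(4),np.arctan2(x[1],x[0]).round(4))
for n,f,b,e1,e2,fl in(('top',g,(207,165),(108,222),(312,112),[(80,92),(78,252)]),('scene',s,(521,110),(612,65),(440,195),[(628,62),(683,190)])):
    E1,E2=f(*e1,.122),f(*e2,.122);v=E1-E2
    print(n,'button',f(*b,.143),'bar mid',(E1+E2)/2,'len',np.linalg.norm(v),'ang',np.arctan2(v[0],v[1]),'flange',[f(*q,.103).round(3) for q in fl])
E
```

```text
top [[0.666, 0.167], [0.661, -0.236], [0.469, -0.233], [0.475, 0.167]] ctr [ 0.5677 -0.0338] L 0.402 W 0.191 yaw -0.0143 -0.0106
scene [[0.664, 0.165], [0.663, -0.203], [0.471, -0.229], [0.48, 0.163]] ctr [ 0.5697 -0.026 ] L 0.38 W 0.188 yaw -0.0122 0.0743
top button [0.56846704 0.04965821] bar mid [0.57040416 0.04860248] len 0.1505763349937536 ang -0.49502484579542855 flange [array([0.624, 0.136]), array([0.517, 0.136])]
scene button [0.57204029 0.04693463] bar mid [0.57120467 0.05301953] len 0.14610652946425226 ang -0.4644236021378937 flange [array([0.525, 0.136]), array([0.627, 0.133])]
```

Emit:
step_arm:
  deltas:
    - {"translation": [0, 0, -0.1], "roll": -1}
    - {"translation": [0, 0, -0.1], "roll": -1}
    - {"translation": [0, 0, -0.1], "roll": -1}
    - {"translation": [0, 0, -0.1], "roll": -1}
    - {"translation": [0, 0, -0.1], "roll": -1}
    - {"translation": [0, 0, 0], "roll": -1}
    - {"translation": [0, 0, 0], "roll": -1}
    - {"translation": [0, 0, 0], "roll": -1}
  grip: 0

```text
t: 2.2
position: [0.1427, -0.557, 0.2514]
eef_rot: [0.854, 0.52, -0.0, 0.0]
ft_force: [0.2, -0.5, -0.9]
gripper_width: 0.0004
grip_force: 0.0
```

Emit:
step_arm:
  deltas:
    - {"translation": [0, 0, 0], "roll": -1}
    - {"translation": [0, 0, 0], "roll": -1}
    - {"translation": [0, 0, 0], "roll": -1}
    - {"translation": [0, 0, 0], "roll": -1}
    - {"translation": [0, 0, 0], "roll": -0.48}
    - {"translation": [0.8, 0.45, 0], "roll": 0}
    - {"translation": [0.8, 0.45, 0], "roll": 0}
    - {"translation": [0.8, 0.45, 0], "roll": 0}

```text
t: 3.0
position: [0.1983, -0.4608, 0.2511]
eef_rot: [0.712, 0.702, 0.0, -0.0]
ft_force: [-0.0, -0.4, -0.2]
gripper_width: 0.0001
grip_force: 0.0
```

Emit:
step_arm:
  deltas:
    - {"translation": [0.8, 0.45, 0], "roll": 0}
    - {"translation": [0.8, 0.45, 0], "roll": 0}
    - {"translation": [0.8, 0.45, 0], "roll": 0}
    - {"translation": [0.8, 0.45, 0], "roll": 0}
    - {"translation": [0.8, 0.45, 0], "roll": 0}
    - {"translation": [0.8, 0.45, 0], "roll": 0}
    - {"translation": [0.8, 0.45, 0], "roll": 0}
    - {"translation": [0.8, 0.45, 0], "roll": 0}

```text
t: 3.8
position: [0.3458, -0.2063, 0.2516]
eef_rot: [0.712, 0.702, 0.0, 0.001]
ft_force: [0.8, -1.0, -0.0]
gripper_width: -0.0
grip_force: 0.0
```

Emit:
step_arm:
  deltas:
    - {"translation": [0.8, 0.45, 0], "roll": 0}
    - {"translation": [0.8, 0.45, 0], "roll": 0}
    - {"translation": [0.8, 0.45, 0], "roll": 0}
    - {"translation": [0.8, 0.45, 0], "roll": 0}
    - {"translation": [0.8, 0.45, 0], "roll": 0}
    - {"translation": [0.8, 0.45, 0], "roll": 0}
    - {"translation": [0.8, 0.45, 0], "roll": 0}
    - {"translation": [0.8, 0.45, 0], "roll": 0}

```text
t: 4.6
position: [0.4932, 0.0479, 0.2514]
eef_rot: [0.712, 0.703, 0.0, 0.0]
ft_force: [-0.3, 0.1, 0.2]
gripper_width: 0.0
grip_force: 0.0
```

Emit:
step_arm:
  deltas:
    - {"translation": [0.75, 0.45, 0], "roll": 0}
    - {"translation": [0.75, 0.45, 0], "roll": 0}
    - {"translation": [0.75, 0.45, 0], "roll": 0}
    - {"translation": [0.75, 0.45, 0], "roll": 0}
    - {"translation": [0, 0, 0.6], "roll": 0}
    - {"translation": [0, 0, 0.6], "roll": 0}
    - {"translation": [0, 0, 0.6], "roll": 0}
    - {"translation": [0, 0, 0], "roll": 0}

```text
t: 5.4
position: [0.5637, 0.1652, 0.1758]
eef_rot: [0.712, 0.703, -0.003, -0.002]
ft_force: [0.8, -0.9, -0.1]
gripper_width: -0.0
grip_force: 0.0
```

```bash
python3 - <<'E'
from h import *
shot('wrist','w1.png')
E
```

```text
(no output)
```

View pics/w1.png

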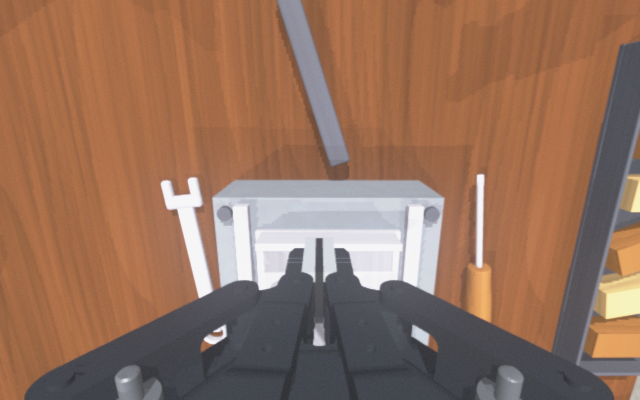

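The wrist view shows the flange between cols 257–400, rows 231–249, and the deck's +y edge at row 197. I'll compute those positions from here.

```bash
python3 - <<'E'
from h import *
c=shot('wrist')
for n,uv,z in(('fl',(257,231),.103),('fr',(400,231),.103),('fl2',(257,240),.103),('fl3',(257,249),.103),('dl',(215,197),.07),('dr',(441,197),.07),('fm',(257,231),.077)):print(n,ray(c,uv,z).round(4))
print(imaging.recognise('wrist','flange')[:2],imaging.recognise('wrist','button')[:2])
for y in(.136,.142,.15): print(y,proj(c,(.57,y,.103)))
E
```

```text
fl [0.5189 0.1497 0.103 ]
fr [0.6245 0.1484 0.103 ]
fl2 [0.5184 0.1425 0.103 ]
fl3 [0.5179 0.1352 0.103 ]
dl [0.4789 0.1673 0.07  ]
dr [0.6654 0.165  0.07  ]
fm [0.5132 0.1396 0.077 ]
[{'at': [334.3, 247.0], 'p': 0.89}] [{'at': [315.8, 333.9], 'p': 0.76}, {'at': [474.5, 279.5], 'p': 0.7}]
0.136 [326.22565462 247.29822178]
0.142 [326.16694962 239.86697749]
0.15 [326.08740017 229.79711104]
```

Emit:
step_arm:
  deltas:
    - {"translation": [0.1, 0.15, 0.4], "roll": 0}
    - {"translation": [0, 0, 0.4], "roll": 0}
    - {"translation": [0, 0, 0.4], "roll": 0}
    - {"translation": [0, 0, 0.4], "roll": 0}
    - {"translation": [0, 0, 0.4], "roll": 0}
    - {"translation": [0, 0, 0.2], "roll": 0}
    - {"translation": [0, 0, 0], "roll": 0}
    - {"translation": [0, 0, 0], "roll": 0}

```text
t: 6.4
position: [0.5731, 0.1695, 0.0923]
eef_rot: [0.712, 0.702, 0.001, 0.001]
ft_force: [0.0, 0.6, 0.4]
gripper_width: 0.0001
grip_force: 0.0
```

Emit:
step_arm:
  deltas:
    - {"translation": [-0.2, 0, 0], "roll": 0}
    - {"translation": [-0.2, 0, 0], "roll": 0}
    - {"translation": [-0.2, 0, 0], "roll": 0}
    - {"translation": [-0.25, 0, 0], "roll": 0}
    - {"translation": [-0.25, 0, 0], "roll": 0}
    - {"translation": [-0.25, 0, 0], "roll": 0}
    - {"translation": [-0.25, 0, 0], "roll": 0}
    - {"translation": [-0.25, 0, 0], "roll": 0}

```text
t: 7.2
position: [0.5717, 0.0946, 0.0915]
eef_rot: [0.712, 0.702, 0.0, 0.0]
ft_force: [0.5, 4.7, 2.8]
gripper_width: -0.0003
grip_force: 2.1
```

Emit:
step_arm:
  deltas:
    - {"translation": [-0.2, 0, 0], "roll": 0}
    - {"translation": [-0.15, 0, 0], "roll": 0}
    - {"translation": [-0.1, 0, 0], "roll": 0}
    - {"translation": [-0.1, 0, 0], "roll": 0}
    - {"translation": [-0.05, 0, 0], "roll": 0}
    - {"translation": [-0.05, 0, 0], "roll": 0}
    - {"translation": [0, 0, 0], "roll": 0}
    - {"translation": [0, 0, 0], "roll": 0}

```text
t: 8.0
position: [0.5705, 0.069, 0.091]
eef_rot: [0.712, 0.703, -0.001, -0.0]
ft_force: [0.7, 1.4, 0.4]
gripper_width: 0.0002
grip_force: 0.8
```

Emit:
step_arm:
  deltas:
    - {"translation": [-0.05, 0, 0], "roll": 0}
    - {"translation": [-0.05, 0, 0], "roll": 0}
    - {"translation": [-0.05, 0, 0], "roll": 0}
    - {"translation": [0, 0, 0], "roll": 0}
    - {"translation": [0, 0, 0], "roll": 0}
    - {"translation": [0, 0, 0], "roll": 0}
    - {"translation": [0, 0, 0], "roll": 0}
    - {"translation": [0, 0, 0], "roll": 0}

```text
t: 8.8
position: [0.5705, 0.0672, 0.0911]
eef_rot: [0.712, 0.702, 0.002, -0.003]
ft_force: [0.6, 12.8, 0.3]
gripper_width: 0.0001
grip_force: 6.4
```

The cover is against its stop: force rose to 12.8 N and the flange's outer face is at y≈0.056, as expected for shut. Backing off, rising, then looking.

Emit:
step_arm:
  deltas:
    - {"translation": [0.3, 0, 0], "roll": 0}
    - {"translation": [0.4, 0, 0], "roll": 0}
    - {"translation": [0, 0, -0.8], "roll": 0}
    - {"translation": [0, 0, -0.8], "roll": 0}
    - {"translation": [0, 0, -0.8], "roll": 0}
    - {"translation": [0, 0, -0.6], "roll": 0}
    - {"translation": [0, 0, 0], "roll": 0}
    - {"translation": [0, 0, 0], "roll": 0}
  grip: 1

```text
t: 9.6
position: [0.5708, 0.0914, 0.2111]
eef_rot: [0.712, 0.703, -0.0, 0.0]
ft_force: [0.3, 0.6, -0.6]
gripper_width: 0.0849
grip_force: 0.0
```

```bash
python3 - <<'E'
from h import *
c=shot('wrist','w2.png'); print(arm.get_obs()['position'])
for n,p in(('btn',(.5677,-.0338,.143)),('barend',(.5677-.0353+.001,-.0338+.066,.122)),('flange',(.5689,.056,.103))): print(n,proj(c,p))
for k in('button','flange','slot'): print(k,[(r['at'],round(r['p'],2)) for r in imaging.recognise('wrist',k)[:2]])
E
```

```text
[0.57023218 0.0914011  0.21012358]
btn [317.07912181 359.85154966]
barend [274.20803683 274.37634745]
flange [317.20060297 237.91186164]
button [([297.6, 312.4], 0.79)]
flange [([315.3, 282.5], 0.64)]
slot [([316.2, 279.3], 0.92)]
```

View pics/w2.png

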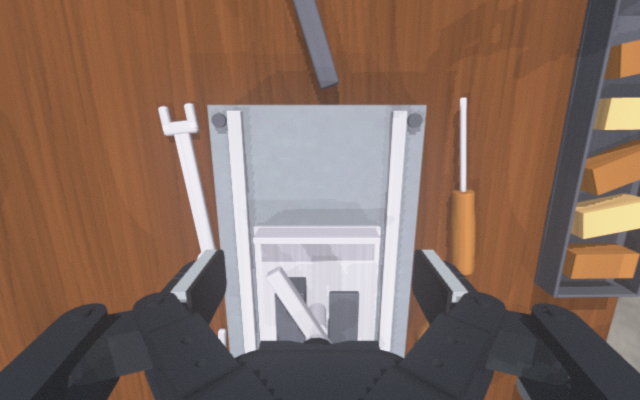

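Bar end at (275,274) and flange at row 238 match the predicted positions, so the cover is shut and the handle is at about −0.49 rad. Next I straddle the bar's +y end.

Emit:
step_arm:
  deltas:
    - {"translation": [-0.8, -0.28, 0], "roll": 0}
    - {"translation": [-0.8, -0.28, 0], "roll": 0}
    - {"translation": [0, 0, 0.5], "roll": 0}
    - {"translation": [0, 0, 0.6], "roll": 0}
    - {"translation": [0, 0, 0.6], "roll": 0}
    - {"translation": [0, 0, 0.6], "roll": 0}
    - {"translation": [0, 0, 0.4], "roll": 0}
    - {"translation": [0, 0, 0], "roll": 0}

```text
t: 10.6
position: [0.5453, 0.0278, 0.1]
eef_rot: [0.712, 0.702, -0.003, -0.003]
ft_force: [-0.0, 0.7, -0.8]
gripper_width: 0.0856
grip_force: 0.0
```

```bash
python3 - <<'E'
from h import *
o=arm.get_obs();print(o['position'],o['ft_force'],o['gripper_width'])
E
```

```text
[0.54530724 0.02775183 0.10000568] [-0.00617341  0.74042324 -0.80834704] 0.08558156165562555
```

Emit:
step_arm:
  deltas:
    - {"translation": [0, 0.08, 0], "roll": 0}
    - {"translation": [0, 0.1, 0], "roll": 0}
    - {"translation": [0, 0.1, 0], "roll": 0}
    - {"translation": [0, 0.1, 0], "roll": 0}
    - {"translation": [0, 0.1, 0], "roll": 0}
    - {"translation": [0, 0.1, 0], "roll": 0}
    - {"translation": [0, 0, 0], "roll": 0}
    - {"translation": [0, 0, 0], "roll": 0}
  grip: 0.5

```text
t: 11.4
position: [0.5721, 0.027, 0.1034]
eef_rot: [0.712, 0.703, 0.0, 0.001]
ft_force: [0.4, -0.6, -0.5]
gripper_width: 0.0429
grip_force: 0.1
```

Emit:
step_arm:
  deltas:
    - {"translation": [0, 0, 0], "roll": 0}
    - {"translation": [0, 0, 0], "roll": 0}
    - {"translation": [0, 0, 0], "roll": 0}
    - {"translation": [0, 0, 0], "roll": 0}
    - {"translation": [0, 0, 0], "roll": 0}
    - {"translation": [0, 0, 0], "roll": 0}
    - {"translation": [0, 0, 0], "roll": 0}
    - {"translation": [0, 0, 0], "roll": 0}
  grip: 0.1

```text
t: 12.2
position: [0.5699, 0.0276, 0.1033]
eef_rot: [0.712, 0.702, -0.001, -0.001]
ft_force: [-5.8, 1.2, 3.8]
gripper_width: 0.0127
grip_force: 58.4
```

Emit:
step_arm:
  deltas:
    - {"translation": [0, 0, 0], "roll": 0}
    - {"translation": [0, 0, 0], "roll": 0}
    - {"translation": [0, 0, 0], "roll": 0}
    - {"translation": [0, 0, -0.5], "roll": 0}
    - {"translation": [0, 0, -0.7], "roll": 0}
    - {"translation": [0, 0, -0.7], "roll": 0}
    - {"translation": [0, 0, -0.7], "roll": 0}
    - {"translation": [0, 0, 0], "roll": 0}
  grip: 0.5

```text
t: 13.0
position: [0.5745, 0.0271, 0.2117]
eef_rot: [0.712, 0.703, 0.003, 0.004]
ft_force: [0.9, 0.2, 0.3]
gripper_width: 0.0428
grip_force: 0.0
```

Emit:
step_arm:
  deltas:
    - {"translation": [-0.5, 0, 0], "roll": 0}
    - {"translation": [-0.5, 0, 0], "roll": 0}
    - {"translation": [-0.54, -0.02, 0], "roll": 0}
    - {"translation": [0, 0, 0], "roll": 0}
    - {"translation": [0, 0, 0], "roll": 0}
    - {"translation": [0, 0, 0], "roll": 0}
    - {"translation": [0, 0, 0], "roll": 0}
    - {"translation": [0, 0, 0], "roll": 0}
  grip: 0

```text
t: 13.8
position: [0.5696, -0.0335, 0.2072]
eef_rot: [0.711, 0.703, 0.0, -0.0]
ft_force: [0.5, 0.2, 0.1]
gripper_width: -0.0001
grip_force: 0.0
```

```bash
python3 - <<'E'
from h import *
print(arm.get_obs()['position'])
c=shot('wrist');d=shot('scene');t=shot('top')
im=np.vstack([cv2.resize(d['pixels'][165:285,220:420],(640,384)),c['pixels'][150:350,:]])
cv2.imwrite('pics/c3.png',im[:,:,::-1])
g=np.array([.5682,-.0338]);
for z in(.122,): print('bar +y end',proj(c,(.5692,.041,z)),[ (proj(d,(g[0]+s*.001,g[1]+s*.075,z))-[220,165])*3.2 for s in(1,-1)])
E
```

```text
[ 0.5696171  -0.03350025  0.20721008]
bar +y end [316.85414158 103.01364137] [array([405.43136251, 102.91679837]), array([210.69574082, 144.83559009])]
```

View pics/c3.png

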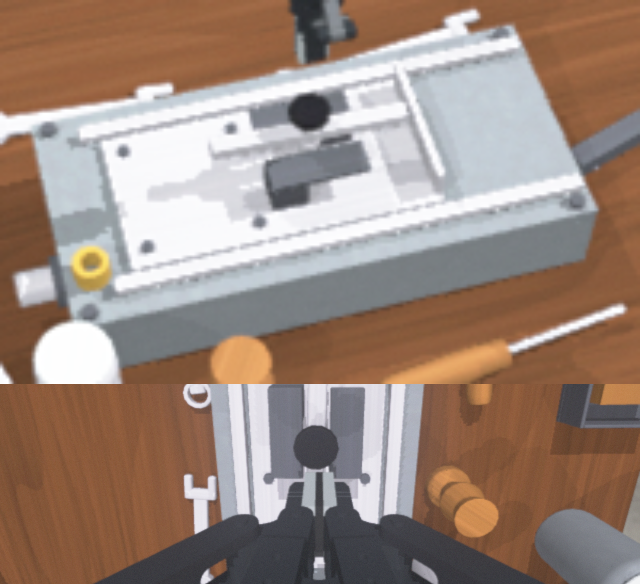

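The bar is in line with the slot and the cover is shut. The button shows at wrist pixel (316,213), so I'll check that against the expected position.

```bash
python3 - <<'E'
from h import *
c=shot('wrist');print(ray(c,(316,213),.143),proj(c,(.568,-.0338,.143)))
E
```

```text
[ 0.56769522 -0.03255098  0.143     ] [316.46817988 214.71217426]
```

Emit:
step_arm:
  deltas:
    - {"translation": [0, -0.04, 0.5], "roll": 0}
    - {"translation": [0, 0, 0.5], "roll": 0}
    - {"translation": [0, 0, 0.4], "roll": 0}
    - {"translation": [0, 0, 0.1], "roll": 0}
    - {"translation": [0, 0, 0.1], "roll": 0}
    - {"translation": [0, 0, 0.1], "roll": 0}
    - {"translation": [0, 0, 0.1], "roll": 0}
    - {"translation": [0, 0, 0], "roll": 0}

```text
t: 14.8
position: [0.5684, -0.0342, 0.1359]
eef_rot: [0.712, 0.702, 0.0, 0.001]
ft_force: [0.8, -0.8, 0.5]
gripper_width: 0.0002
grip_force: 0.5
```

Emit:
step_arm:
  deltas:
    - {"translation": [0, 0, 0.1], "roll": 0}
    - {"translation": [0, 0, 0.1], "roll": 0}
    - {"translation": [0, 0, 0.1], "roll": 0}
    - {"translation": [0, 0, 0.1], "roll": 0}
    - {"translation": [0, 0, 0.1], "roll": 0}
    - {"translation": [0, 0, 0], "roll": 0}
    - {"translation": [0, 0, 0], "roll": 0}
    - {"translation": [0, 0, 0], "roll": 0}

```text
t: 15.6
position: [0.569, -0.0343, 0.1187]
eef_rot: [0.712, 0.703, 0.001, 0.002]
ft_force: [-3.9, 0.5, 17.7]
gripper_width: 0.0
grip_force: 8.9
```

Emit:
step_arm:
  deltas:
    - {"translation": [0, 0, 0.05], "roll": 0}
    - {"translation": [0, 0, 0], "roll": 0}
    - {"translation": [0, 0, 0], "roll": 0}
    - {"translation": [0, 0, -0.4], "roll": 0}
    - {"translation": [0, 0, -0.7], "roll": 0}
    - {"translation": [0, 0, -0.8], "roll": 0}
    - {"translation": [0, 0, -0.5], "roll": 0}
    - {"translation": [0, 0, 0], "roll": 0}

```text
t: 16.4
position: [0.5704, -0.0346, 0.2127]
eef_rot: [0.712, 0.702, 0.002, 0.003]
ft_force: [0.3, 0.1, 0.4]
gripper_width: -0.0001
grip_force: 0.0
```

Stud is home (17.7 N at z = 0.1187). I'll turn from the bar's −y end, where there's no flange nearby.

Emit:
step_arm:
  deltas:
    - {"translation": [-0.5, -0.06, 0], "roll": 0}
    - {"translation": [-0.6, 0, 0], "roll": 0}
    - {"translation": [-0.6, 0, 0], "roll": 0}
    - {"translation": [0, 0, 0.6], "roll": 0}
    - {"translation": [0, 0, 0.6], "roll": 0}
    - {"translation": [0, 0, 0.6], "roll": 0}
    - {"translation": [0, 0, 0], "roll": 0}
    - {"translation": [0, 0, 0], "roll": 0}
  grip: 0.4

```text
t: 17.2
position: [0.5643, -0.102, 0.1365]
eef_rot: [0.712, 0.702, -0.0, -0.001]
ft_force: [-0.4, -0.5, -0.2]
gripper_width: 0.0341
grip_force: 0.0
```

```bash
python3 - <<'E'
from h import *
o=arm.get_obs();print(o['position'],o['gripper_width'])
c=shot('wrist');d=shot('scene')
im=np.vstack([cv2.resize(d['pixels'][165:285,220:420],(640,384)),c['pixels'][150:350,:]])
cv2.imwrite('pics/c4.png',im[:,:,::-1])
E
```

```text
[ 0.5643026  -0.10200698  0.13649856] 0.03409432328918739
```

View pics/c4.png

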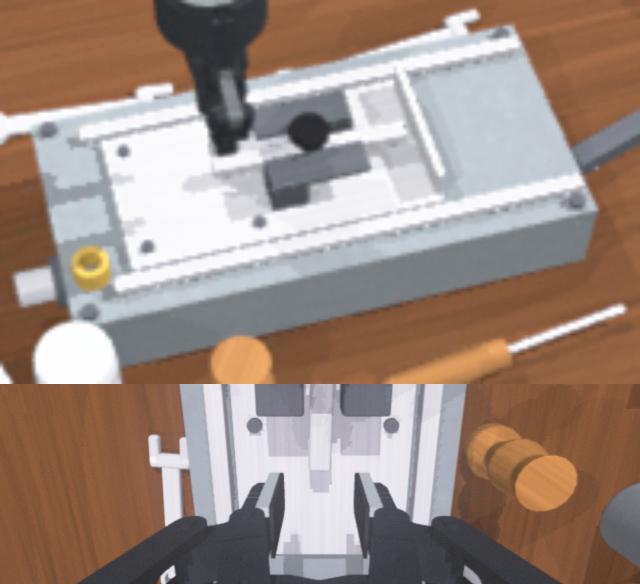

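The stud is home: the bar lies in the slot, between the finger pads (cols 280–360, bar at col 320). Descending around the bar.

Emit:
step_arm:
  deltas:
    - {"translation": [0, 0.05, 0.4], "roll": 0}
    - {"translation": [0, 0, 0.4], "roll": 0}
    - {"translation": [0, 0, 0.3], "roll": 0}
    - {"translation": [0, 0, 0.1], "roll": 0}
    - {"translation": [0, 0, 0], "roll": 0}
    - {"translation": [0, 0, 0], "roll": 0}
    - {"translation": [0, 0, 0], "roll": 0}
    - {"translation": [0, 0, 0], "roll": 0}

```text
t: 18.1
position: [0.5671, -0.1023, 0.0899]
eef_rot: [0.712, 0.702, 0.0, 0.001]
ft_force: [1.1, 0.3, 0.6]
gripper_width: 0.0338
grip_force: 0.0
```

Emit:
step_arm:
  deltas:
    - {"translation": [0, 0, 0], "roll": 0}
    - {"translation": [0, 0, 0], "roll": 0}
    - {"translation": [0, 0, 0], "roll": 0}
    - {"translation": [0.01, -0.18, 0], "roll": 1}
    - {"translation": [0.01, -0.18, 0], "roll": 1}
    - {"translation": [0.01, -0.18, 0], "roll": 1}
    - {"translation": [0, 0, 0], "roll": 0}
    - {"translation": [0, 0, 0], "roll": 0}
  grip: 0.25

```text
t: 18.9
position: [0.5455, -0.0984, 0.0894]
eef_rot: [0.812, 0.583, 0.0, -0.0]
ft_force: [-0.1, 0.2, -0.8]
gripper_width: 0.0215
grip_force: 0.0
```

```bash
cat > e.py <<'E'
from h import *
o=arm.get_obs();p=o['position'];R=Rot.from_quat(o['eef_rot']).as_matrix();C=np.array([.568,-.0335])
h=np.arctan2(R[1,0],R[0,0]);v=C-p[:2];q=np.pi/2-h-.0135
print('z',p[2].round(4),'q tool',q.round(3),'q pos',(np.arctan2(v[0],v[1])-.0135).round(3),'r',np.linalg.norm(v).round(4),'F',np.round(o['ft_force'],1),'C-p in tool xy',(R[:2,:2].T@v).round(4))
E
python3 e.py
```

```text
z 0.0894 q tool 0.312 q pos 0.32 r 0.0687 F [-0.1  0.2 -0.8] C-p in tool xy [0.0687 0.0006]
```

Tracking the arc well (r = 0.0687, 18°). Twelve steps remain.

Emit:
step_arm:
  deltas:
    - {"translation": [0.01, -0.18, 0], "roll": 1}
    - {"translation": [0.01, -0.18, 0], "roll": 1}
    - {"translation": [0.01, -0.18, 0], "roll": 1}
    - {"translation": [0.01, -0.18, 0], "roll": 1}
    - {"translation": [0.01, -0.18, 0], "roll": 1}
    - {"translation": [0.01, -0.18, 0], "roll": 1}
    - {"translation": [0, 0, 0], "roll": 0}
    - {"translation": [0, 0, 0], "roll": 0}

```text
t: 19.7
position: [0.5116, -0.0728, 0.0893]
eef_rot: [0.953, 0.304, 0.0, -0.0]
ft_force: [-0.3, -0.1, -0.2]
gripper_width: 0.0214
grip_force: 0.0
```

```bash
python3 e.py
```

```text
z 0.0893 q tool 0.939 q pos 0.949 r 0.0687 F [-0.3 -0.1 -0.2] C-p in tool xy [0.0687 0.0007]
```

Emit:
step_arm:
  deltas:
    - {"translation": [0.01, -0.18, 0], "roll": 1}
    - {"translation": [0.01, -0.18, 0], "roll": 1}
    - {"translation": [0.01, -0.18, 0], "roll": 1}
    - {"translation": [0.01, -0.18, 0], "roll": 1}
    - {"translation": [0.01, -0.18, 0], "roll": 1}
    - {"translation": [0.01, -0.18, 0], "roll": 1}
    - {"translation": [0, 0, 0], "roll": 0}
    - {"translation": [0, 0, 0], "roll": 0}

```text
t: 20.5
position: [0.4991, -0.0321, 0.0892]
eef_rot: [1.0, -0.005, -0.0, -0.0]
ft_force: [0.2, -0.3, 0.6]
gripper_width: 0.0209
grip_force: 0.0
```

```bash
python3 e.py
```

```text
z 0.0892 q tool 1.567 q pos 1.577 r 0.0689 F [ 0.2 -0.3  0.6] C-p in tool xy [0.0689 0.0007]
```

Emit:
step_arm:
  deltas:
    - {"translation": [0, 0, 0], "roll": 0}
    - {"translation": [0, 0, 0], "roll": 0}
    - {"translation": [0, 0, 0], "roll": 0}
    - {"translation": [0, 0, 0], "roll": 0}
    - {"translation": [0, 0, 0], "roll": 0}
    - {"translation": [0, 0, 0], "roll": 0}
    - {"translation": [0, 0, 0], "roll": 0}
    - {"translation": [0, 0, 0], "roll": 0}
  grip: 0.1

```text
t: 21.3
position: [0.4988, -0.0323, 0.0893]
eef_rot: [1.0, -0.006, -0.0, 0.0]
ft_force: [-1.3, -2.4, 1.5]
gripper_width: 0.0116
grip_force: 61.1
```

```bash
python3 e.py
```

```text
z 0.0893 q tool 1.57 q pos 1.574 r 0.0692 F [-1.3 -2.4  1.5] C-p in tool xy [0.0692 0.0003]
```

Emit:
step_arm:
  deltas:
    - {"translation": [0, -0.04, 0], "roll": 0}
    - {"translation": [0, 0, 0], "roll": 0}
    - {"translation": [0, 0, 0], "roll": 0}
    - {"translation": [0, 0, 0], "roll": 0}
    - {"translation": [0, 0, 0], "roll": 0}
    - {"translation": [0, 0, 0], "roll": 0}
    - {"translation": [0, 0, 0], "roll": 0}
    - {"translation": [0, 0, 0], "roll": 0}

```text
t: 22.1
position: [0.4989, -0.0306, 0.0893]
eef_rot: [1.0, -0.007, -0.0, 0.0]
ft_force: [-2.6, -4.5, 1.7]
gripper_width: 0.0119
grip_force: 61.1
```

Emit:
step_arm:
  deltas:
    - {"translation": [0, 0, 0], "roll": 0}
    - {"translation": [0, 0, 0], "roll": 0}
    - {"translation": [0, 0, 0], "roll": 0}
    - {"translation": [0, 0, 0], "roll": 0}
    - {"translation": [0, 0, -0.4], "roll": 0}
    - {"translation": [0, 0, -0.8], "roll": 0}
    - {"translation": [0, 0, -0.8], "roll": 0}
    - {"translation": [0, 0, -0.8], "roll": 0}
  grip: 0.4

```text
t: 22.9
position: [0.4988, -0.0303, 0.2023]
eef_rot: [1.0, -0.007, -0.0, -0.0]
ft_force: [0.6, -0.1, -0.3]
gripper_width: 0.034
grip_force: 0.0
```

Emit:
step_arm:
  deltas:
    - {"translation": [-0.8, 0, -0.4], "roll": 0}
    - {"translation": [-0.8, 0, -0.2], "roll": 0}
    - {"translation": [-0.8, 0, 0], "roll": 0}
    - {"translation": [-0.8, 0, 0], "roll": 0}
    - {"translation": [-0.8, 0, 0], "roll": 0}
    - {"translation": [0, 0, 0], "roll": 0}
    - {"translation": [0, 0, 0], "roll": 0}
    - {"translation": [0, 0, 0], "roll": 0}

```text
t: 23.7
position: [0.3401, -0.0286, 0.2256]
eef_rot: [1.0, -0.007, 0.001, 0.0]
ft_force: [0.6, -0.3, 0.3]
gripper_width: 0.0344
grip_force: 0.0
```

```bash
python3 - <<'E'
from h import *
c=shot('top');d=shot('scene')
im=np.vstack([cv2.resize(d['pixels'][165:285,220:420],(500,300),interpolation=2),cv2.resize(c['pixels'][150:242,234:404],(500,271),interpolation=2)])
cv2.imwrite('pics/c5.png',im[:,:,::-1]);print(arm.get_obs()['position'])
E
```

```text
[ 0.34006106 -0.02859326  0.22533267]
```

View pics/c5.png

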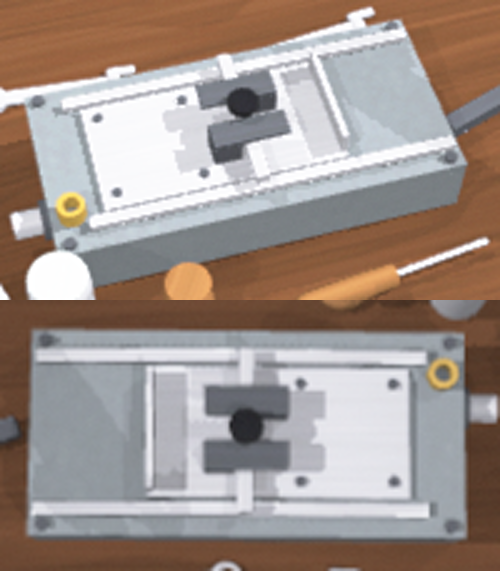

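The cover is shut and the bar lies across the slot under the roof (top view, ends at (247,360) and (245,500)). The bush and tools haven't moved. Handing in.

```bash
python3 -c "
from plant import job
print(job.sign_off())"
```

```text
the job is handed in; nothing more can be done
None
```

The gearbox is closed and handed in: cover shut against its stop, stud fully home, handle turned about 1.6 rad clockwise and locked under the block; no tools or parts near the gearbox moved.

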